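# Lock the stud stand, run the nut home and back it off a quarter turn

## Robot

A 6-joint arm with a two-finger parallel gripper is mounted at the origin on the work surface. World frame = base frame: x ahead of the robot, y to its left, z up, the work surface at z = 0. Lengths are in m, angles in degrees, forces in N, time in s.
With the tool pointing down it reaches from about 0.25 to 0.725 m from the base axis. Payload 9.7 kg.
Tool frame: the origin (TCP) lies on the centre line of the jaws, within the pads' length; the fingertips stand bot.nose_length ahead of it and the grasp point (between the pads) lies 11 mm behind it (bot.nose_length is the distance from the TCP to the fingertips, in m); z points along the fingers, y is the line along which they close (so a half turn about z gives the same grasp; the last joint's range is limited). The gripper opens to 85 mm and grips with 20 to 120 N. Pads are 22 mm wide; open, the fingers measure 114 mm over their backs; the gripper's body (76 mm by 85 mm) begins 54 mm behind the grasp point. The pads swing forward as they close: fully open they stand 13 mm farther back than shut.
Start: joints at [-65.374, 4.979, 10.078, 95.1, 0, 90], TCP at [0.229, -0.5, 0.239] pointing down, gripper open.
Joint ranges: [-179.16, 179.16], [-48.56, 103.87], [-65.8, 70.77], [-126.05, 130.52], [-82.76, 87.17], [-180, 180]. Speed limits (degrees/s): [127.2, 127.2, 147.25, 180, 180, 180].

## Interface

Orientations are given as [roll, pitch, yaw] about the fixed x, y, z axes, in that order (R = Rz(yaw) Ry(pitch) Rx(roll)).
In Python, from workcell import bot gives the robot as it stands. The module is installed in compiled form; this text tells all that it offers.
- The arm moves only by the shell command python3 -m inch 'ROWS' [OPENING] [FORCE]. ROWS is JSON, a list of rows, each a list of 4 numbers: the shift along the world's x, y, z in cm, then the turn about the world's z in degrees. A call has exactly 8 rows; each row is the pose to reach, as a shift and turn from the pose commanded when the call began; what a row does not reach only later rows make up. A row lasts 1/8 s, in which the tool goes at most 62.5 mm and 10.7 degrees, less where a joint would pass 70% of its speed; a pose out of reach is approached as far as the arm can. A call with a gripper value outside its range is refused whole. OPENING is the finger opening in cm, from 0 to 8.54, set as the call begins (- or left out, the last holds). The fingers move at their own pace and stop on an object; FORCE is the grip in N (left out, the last holds). Time passes only in rows, so rows that repeat a pose let the fingers close, or fill a call up. It gives the time, the measured TCP pose, the force, the opening and the grip force at its end, in the units of the state.
- bot.get_obs(): the state, without advancing time (a new reading comes with each control period).
- bot.camera(name): name is "side" or "top"; returns a dict with "img" (400x640x3 uint8, red, green, blue), "fovy" (degrees; the focal length in pixels is half the picture's height over the tangent of half this angle, whatever the lens; pixels are square), "cx", "cy" (the principal point, pixels), "dist" ([k1, k2, p1, p2, k3] as OpenCV has them; the pictures are not rectified), "R" (3x3) and "t" (3): a world point X has camera coordinates R X + t. Camera axes: x right, y down, z forward; pixel columns grow to the right and rows downward; lengths in m; the calibration is good to about 2 mm. A picture is of the moment at which its call begins. There is no depth.
- bot.job_done(): hands the job in; it is judged then, once.
Trained networks look in a picture, given as the dict that the camera call returned (one of the last four; its "shot" number tells which), for a name from the list of things; names that differ only in an ending like _2 or _b are one class to them, and where a whole thing is asked for, a point or a joint stands for the part that bears it (a point fixed in the world has none). Each returns a list of dicts, best first, with "score" (0 to 1); they miss things now and then, are a little off and sometimes report something else, mostly with a low value. They report only what shows in the picture. A call takes as long as a camera call. They do not tell look-alikes from the thing itself.
- bot.find_in(thing, picture): "point" ([column, row] in pixels, amid what is visible of it).
- bot.landmark_of(thing, picture): "point" ([column, row] in pixels: a listed point, or the origin of a listed thing).
The state is a dict: "time": time; "q": joint angles; "qd": joint speeds; "joint_efforts": joint torques, N m; "ee_pos": TCP position; "tcp_rot": TCP orientation; "wrist_force": force on the tool from outside, world axes, zero at the start; "torque": the same for the moment, N m; "opening": finger opening in m; "grasp_force": force on a finger pad.
Only numpy, scipy, OpenCV 4.12 (cv2) and the standard library are available. Lean on these libraries where they do the work, as an engineer would, in place of code of your own. Each camera call takes 0.05 s, during which the arm holds its last target. There are 200 camera calls.

## Task

Lock the upright stud by pushing the loose square steel bar down past the sprung jaw until it lies fully home and centred in the stand's fork clip, its inner end between the two lugs of the stud's turntable and the jaw snapped shut over it. Then screw the hex nut down the upright stud (clockwise seen from above) until it bottoms out on the sleeve, and back it off a quarter turn. Finish still gripping the nut there, with the bar still locked in the clip; leave the spare nut, the spare stud bolt and the marker pen alone.

Things in the scene. Friction and masses are not known exactly. Their poses are not given: they have to be found in the camera images.
- bar_center (a point): Middle (half-way up) of the loose locking bar, a plain square steel bar 14 x 14 mm, 150 mm long along its own y axis, 0.23 kg, both ends alike. It starts lying on the work surface, its middle 7 mm above it.
- clip_seat (a point): Where the bar's middle is when fully home in the fork clip, 37 mm above the work surface. Axes: y along the clip, away from the stud, z up; the stud's axis is at x = 0, y = -105 mm. Two 8 mm thick steel forks at y = -36 and +36 mm, slots 17 mm wide; slot floors 30 mm, flared tops 58 mm above the work surface. Between the forks it is free for fingers down to the base plate.
- jaw_roller (a point): Axis of the steel roller (14 mm in diameter, 8 mm wide) at the top of the sprung jaw, a dark latch just beyond the outer fork (y = +49.5 mm of clip_seat), pivoted low on the clip's +x side, 60 mm high. Shut, the roller hangs over one edge of the slot, 1.5 mm above a home bar. A bar pushed straight down past it (5 to 10 N downward) swings the jaw outward and it snaps back over the bar.
- stand: Grey base plate of the fixed stand, 110 mm wide, 8 mm thick, from y = -60 to +190 mm; origin on the work surface under the stud's axis, axes as clip_seat's.
- lug_slot (a point): Middle of the slot between the two lugs on the stud's dark round turntable (104 mm in diameter, top 24 mm above the work surface). The slot is 17 mm wide, flared, lug tops 58 mm high, lugs 34 to 50 mm from the stud's axis. A home bar reaches in to 30 mm from the axis, between the lugs, and stops the stud turning, with about 0.1 rad of play in all.
- jaw (a joint): Jaw angle in rad: 0 shut, growing as it is pushed outward (to +x of clip_seat) to 0.8; a spring closes it. Some 0.1 to 0.2 while the bar passes.
- nut_center (a point): Centre of the hex nut on the upright stud's axis: 36 mm across flats, 22 mm high, two flats face its own +x and -x (others every 60 degrees), z up. Bottomed out it is 96 mm above the work surface. Thread 24 mm, 3 mm per turn; stud's end 128 mm high; below the nut a plain 30 mm sleeve. Turning takes 0.08 N m. With no bar in the clip the stud spins along with the nut.
- nut (a joint): How far the nut is unscrewed relative to the stud, in rad: 0 bottomed out on the sleeve (hard stop), growing anticlockwise from above; 1.571 is a quarter turn back. It starts at 2.4 to 4.8.
- spindle (a joint): Angle of the turntable with stud, sleeve and lugs about the stud's upright axis, rad, anticlockwise from above; 0 when its lugs are in line with the clip. It turns freely (0.025 N m friction) unless the bar is home; it starts within 0.05 of 0.
- spare_nut: Bystander: loose hex nut like the other (36 mm across flats, 22 mm high) lying flat on the work surface; origin under its centre.
- spare_stud: Bystander: loose threaded stud 24 mm thick, 160 mm long along its x axis, with a hex nut near each end, lying down; origin under its middle.
- pen: Bystander: black capped marker pen, 15 mm thick, 140 mm long along its x axis, lying down; origin under its middle.
Mind the look-alikes: they are no part of the job. There is more than one size of the part that bears bar_center; the job needs the smallest.

How it is judged (in metres and radians):
On the way, in this order (a step that is already met when the one before it is completed fails the run):
1. the bar is home in the clip, its inner end between the lugs, the jaw shut over it (x of bar_center in the frame of clip_seat between -0.004 and 0.004 m and y of bar_center in the frame of clip_seat between -0.014 and 0.014 m and z of bar_center in the frame of clip_seat between -0.004 and 0.004 m and angle between the y axis of bar_center and the y axis of clip_seat, either way round below 0.06 rad and value of joint jaw below 0.06 rad), for 0.2 s.
2. with the bar in place the nut is screwed down until it bottoms out (all of step 1 and value of joint nut below 0.1 rad), for 0.1 s.
At the end, for the whole second after the job is handed in: The nut is 1.22 to 1.92 rad (a quarter turn, 20 degrees either way) up from bottomed out, still, and gripped by the fingers with more than 3 N; the bar lies in the clip within 4 mm across and in height, 14 mm lengthwise and 0.06 rad of its seat, and the jaw is shut over it (under 0.06 rad) (all of step 1 and value of joint nut between 1.22 and 1.92 rad and velocity of joint nut between -0.1 and 0.1 rad/s and contact force between the fingers and nut above 3 N); the arm keeps its last pose, push and grip.
It fails at once if the spare nut, spare stud bolt or pen is moved more than 30 mm (distance of any of spare_nut, spare_stud, pen from where it was at the start of the episode above 0.03 m).
It also fails if it takes over 67 s, if anything falls off the work surface, if the arm or the gripper's body presses on something with over 40 N, if the wrist force passes 120 N, or if a joint passes its speed limit or range.

## Working session

There is one attempt and no reset: what is moved stays moved. The work goes in short steps, Python scripts to look and compute and a shell command to move; the robot and the scene stay as the last step left them, time stands still between calls to the robot, and variables do not carry over. Pictures are saved under pics/ and viewed, at most 10 in all, crops included, and the job is handed in when it is done.

```bash
mkdir -p pics
cat > h.py <<'E'
import numpy as np, cv2
from workcell import bot
def K(c):
    f=200/np.tan(np.radians(c["fovy"])/2); return np.array([[f,0,c["cx"]],[0,f,c["cy"]],[0,0,1.]])
def ray(c,p):
    u=cv2.undistortPoints(np.array([[p]],float),K(c),np.array(c["dist"],float))[0,0]
    R=np.array(c["R"]);t=np.array(c["t"]); return -R.T@t, R.T@np.array([u[0],u[1],1])
def at(c,p,z):
    o,d=ray(c,p); return o+d*(z-o[2])/d[2]
def proj(c,X):
    return cv2.projectPoints(np.array(X,float).reshape(-1,1,3),cv2.Rodrigues(np.array(c["R"]))[0],np.array(c["t"],float),K(c),np.array(c["dist"],float))[0][:,0]
def tri(l):
    A=np.zeros((3,3));b=np.zeros(3)
    for c,p in l:
        o,d=ray(c,p);d/=np.linalg.norm(d);M=np.eye(3)-np.outer(d,d);A+=M;b+=M@o
    return np.linalg.solve(A,b)
def save(c,n): cv2.imwrite("pics/"+n+".png",c["img"][:,:,::-1])
E
python3 - <<'E'
from h import *
np.set_printoptions(precision=4,suppress=True)
Z=dict(bar_center=.007,clip_seat=.037,jaw_roller=.06,stand=0,lug_slot=.041,nut_center=.1,spare_nut=0,spare_stud=0,pen=0)
o=bot.get_obs();print(o["ee_pos"],o["tcp_rot"],bot.nose_length,o["wrist_force"],o["time"])
for n in("top","side"):
    c=bot.camera(n);save(c,n+"0");print(n,ray(c,(320,200))[0])
    for k,z in Z.items():
        for d in bot.landmark_of(k,c)[:4]: print(k,np.round(d["point"],1),round(d["score"],2),at(c,d["point"],z))
E
```

```text
[ 0.2291 -0.4998  0.2386] [-179.924     0.0005   24.627 ] 0.008 [ 0.1661 -0.0857  0.6109] 0.0
top [0.4743 0.0604 1.249 ]
bar_center [252.7 277.1] 0.73 [0.2925 0.2377 0.007 ]
bar_center [155.8 243.5] 0.58 [0.3788 0.5062 0.007 ]
bar_center [250.2 196.7] 0.53 [0.5134 0.2509 0.007 ]
clip_seat [378.  171.2] 0.81 [ 0.5896 -0.0981  0.037 ]
clip_seat [413.9 186.4] 0.37 [ 0.5505 -0.1963  0.037 ]
jaw_roller [361.5 165.2] 0.61 [ 0.6024 -0.0508  0.06  ]
stand [414.3 184.8] 0.72 [ 0.5573 -0.2052  0.    ]
lug_slot [401.8 183.4] 0.83 [ 0.5576 -0.1625  0.041 ]
nut_center [421.2 181.2] 0.57 [ 0.5604 -0.2015  0.1   ]
spare_nut [316.  108.4] 0.54 [0.7658 0.0745 0.    ]
spare_nut [411.4 185. ] 0.44 [ 0.5566 -0.197   0.    ]
spare_nut [359.3 164.8] 0.21 [ 0.6099 -0.0502  0.    ]
spare_stud [481.6 185.7] 0.66 [ 0.5591 -0.3937  0.    ]
pen [257.3 127.7] 0.77 [0.7073 0.2376 0.    ]
side [ 0.3874 -0.7809  0.9429]
bar_center [245.  176.1] 0.85 [0.2996 0.2342 0.007 ]
bar_center [266.1 120.2] 0.79 [0.3861 0.5109 0.007 ]
bar_center [312.3 162.3] 0.49 [0.5142 0.2589 0.007 ]
clip_seat [358.5 241.9] 0.95 [ 0.5817 -0.101   0.037 ]
jaw_roller [366.8 223.5] 0.38 [ 0.6115 -0.0629  0.06  ]
stand [358.2 283.1] 0.87 [ 0.5603 -0.2001  0.    ]
lug_slot [359.6 264.4] 0.6 [ 0.5681 -0.1731  0.041 ]
nut_center [359.9 260.9] 0.57 [ 0.5591 -0.2034  0.1   ]
spare_nut [402.2 194.1] 0.43 [0.7573 0.0782 0.    ]
spare_stud [376.4 353.6] 0.89 [ 0.56   -0.3883  0.    ]
pen [373.1 161.5] 0.51 [0.7075 0.2351 0.    ]
pen [373.4 355. ] 0.32 [ 0.5526 -0.3902  0.    ]
```

Run:
```python
from h import *
t=cv2.imread("pics/top0.png");s=cv2.imread("pics/side0.png")
a=cv2.resize(t[90:300,130:530],(800,420));cv2.imwrite("pics/t1.png",a)
b=cv2.resize(s[90:390,220:480],(693,600)[0:2][::1] and (520,600));cv2.imwrite("pics/s1.png",b)
```

```text
(no output)
```

View pics/t1.png

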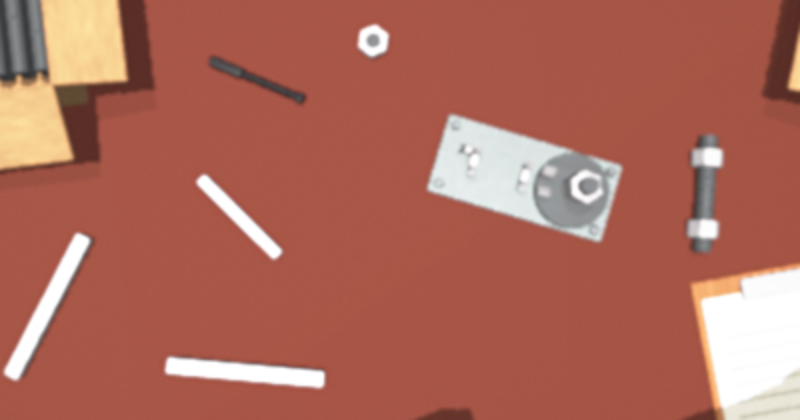

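View pics/s1.png

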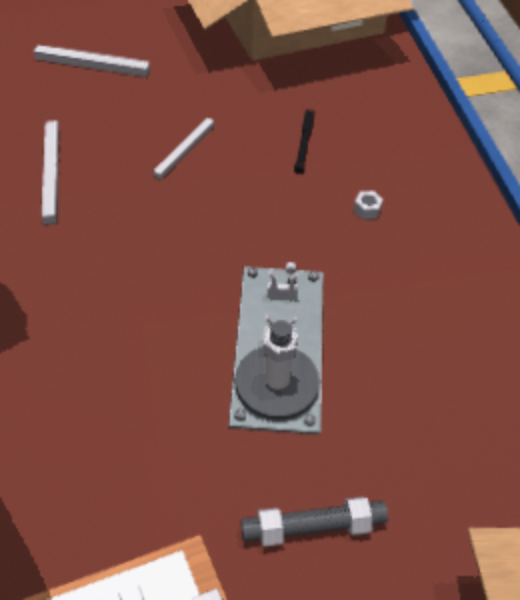

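The smallest bar is the middle one (full-picture top pixel about 250,198; side about 312,162). The stand is at top pixels about 345–440 x 147–210. The pen, spare nut and spare stud are clear of the bar–stand path. Next I fit the bar's and stand's directions.

```bash
cat > m.py <<'E'
from h import *
np.set_printoptions(precision=4,suppress=True)
def blob(c,near,z,thr=55,crop=75):
    hsv=cv2.cvtColor(c["img"],cv2.COLOR_RGB2HSV)
    m=((hsv[...,1]<thr+35)).astype(np.uint8)
    big=cv2.resize(c["img"],None,fx=4,fy=4,interpolation=cv2.INTER_CUBIC)
    hs=cv2.cvtColor(big,cv2.COLOR_RGB2HSV); m=(hs[...,1]<90).astype(np.uint8)
    n,l,st,ce=cv2.connectedComponentsWithStats(m)
    x,y=[int(v*4+1.5) for v in near]; w=l[y-12:y+13,x-12:x+13]; w=w[w>0]
    k=np.bincount(w).argmax()
    cs=cv2.findContours((l==k).astype(np.uint8),cv2.RETR_EXTERNAL,cv2.CHAIN_APPROX_NONE)[0]
    p=max(cs,key=len)[:,0].astype(float); p=(p-1.5)/4
    q=np.array([at(c,v,z)[:2] for v in p])
    (cx,cy),(w,h),a=cv2.minAreaRect((q*1000).astype(np.float32))
    if w<h: w,h,a=h,w,a+90
    return cx,cy,w,h,(a+90)%180-90
E
python3 - <<'E'
from m import *
T=bot.camera("top");S=bot.camera("side")
for n,c,b,p in(("top",T,(250.2,197.7),(390,185)),("side",S,(312,162.3),(345,270))):
    print(n,"bar",np.array(blob(c,b,.010)),"plate",np.array(blob(c,p,.008)))
for k in("clip_seat","jaw_roller","stand","lug_slot","nut_center"):
    a=bot.landmark_of(k,T);b=bot.landmark_of(k,S)
    if a and b: print(k,tri([(T,a[0]["point"]),(S,b[0]["point"])]))
E
```

```text
top bar [509.9271 253.1553 157.0401  21.4119  46.4036] plate [ 572.8121 -140.9692  255.7976  115.849    74.5619]
side bar [512.3754 251.6177 163.9154  24.6789  46.9707] plate [ 577.1937 -135.4857  269.0077  112.4861   74.7901]
clip_seat [ 0.5904 -0.104   0.0264]
jaw_roller [ 0.6055 -0.0453  0.0401]
stand [ 0.552  -0.2068  0.0166]
lug_slot [ 0.5652 -0.1629  0.0353]
nut_center [ 0.5605 -0.2069  0.1085]
```

```bash
python3 -m inch '[[2,5,0,2],[4,10,0,5],[6,15,0,8],[8,20,0,11],[10,25,0,14],[12,30,0,17],[14,35,0,20],[16,40,0,22]]' 5; python3 -m inch '[[2,5,0,0],[4,10,0,0],[6,15,0,0],[8,20,-2,0],[10,25,-4,0],[12,30,-7,0],[12.2,35.2,-10,0],[12.2,35.2,-12,0]]' 5
```

```text
time: 2.6
ee_pos: [0.3895, -0.0983, 0.2396]
tcp_rot: [179.9, -0.0, 46.7]
wrist_force: [0.9, -0.6, -0.3]
opening: 0.05
grasp_force: 0.0
time: 3.6
ee_pos: [0.5105, 0.2549, 0.117]
tcp_rot: [-179.9, 0.1, 46.8]
wrist_force: [-0.1, -0.6, -0.5]
opening: 0.0498
grasp_force: 0.0
```

```bash
python3 -m inch '[[0,-0.2,-2.5,0],[0,-0.2,-5,0],[0,-0.2,-7,0],[0,-0.2,-8.5,0],[0,-0.2,-9.5,0],[0,-0.2,-10.2,0],[0,-0.2,-10.6,0],[0,-0.2,-10.6,0]]' 5; python3 -m inch '[[0,0,0,0],[0,0,0,0],[0,0,0,0],[0,0,0,0],[0,0,0,0],[0,0,0,0],[0,0,0,0],[0,0,0,0]]' 0 100
```

```text
time: 4.6
ee_pos: [0.5112, 0.25, 0.0134]
tcp_rot: [180.0, -0.0, 46.6]
wrist_force: [-0.9, -0.1, 0.4]
opening: 0.0502
grasp_force: 0.0
time: 5.6
ee_pos: [0.5114, 0.2501, 0.0141]
tcp_rot: [180.0, -0.0, 46.6]
wrist_force: [-1.3, -2.2, 5.2]
opening: 0.0105
grasp_force: 98.6
```

```bash
python3 -m inch '[[0,0,1,0],[0,0,3,0],[0,0,5,0],[0,0,7,0],[0,0,9,0],[0,0,10,0],[0,0,10,0],[0,0,10,0]]' 0 100
python3 - <<'E'
from m import *
print({k:np.round(v,4) for k,v in bot.get_obs().items() if k in("ee_pos","tcp_rot","wrist_force","torque","opening","grasp_force")})
T=bot.camera("top");S=bot.camera("side")
g=np.zeros((480,560,3),np.uint8)
a=T["img"][140:260,180:320];b=S["img"][80:200,240:380]
g=np.hstack([cv2.resize(x,(400,343),interpolation=cv2.INTER_CUBIC) for x in(a,b)]);cv2.imwrite("pics/g1.png",g[:,:,::-1])
for n,c in(("T",T),("S",S)):
    for d in bot.landmark_of("bar_center",c)[:3]:print(n,d,at(c,d["point"],.107))
E
```

```text
time: 6.6
ee_pos: [0.5108, 0.2499, 0.1124]
tcp_rot: [-180.0, 0.1, 46.6]
wrist_force: [0.3, -0.0, -2.9]
opening: 0.0102
grasp_force: 98.1
{'ee_pos': array([0.5108, 0.2499, 0.1124]), 'tcp_rot': array([-179.9741,    0.0678,   46.6246]), 'wrist_force': array([ 0.3263, -0.0459, -2.8985]), 'torque': array([-0.0362,  0.0095, -0.0419]), 'grasp_force': np.float64(98.059), 'opening': np.float64(0.0102)}
T {'point': [154.1, 242.0], 'score': 0.76} [0.3902 0.4747 0.107 ]
T {'point': [244.0, 196.1], 'score': 0.56} [0.5115 0.2513 0.107 ]
S {'point': [265.2, 123.6], 'score': 0.63} [0.3821 0.3555 0.107 ]
S {'point': [312.5, 136.1], 'score': 0.59} [0.5191 0.2653 0.107 ]
S {'point': [245.0, 175.6], 'score': 0.54} [0.3091 0.1277 0.107 ]
```

View pics/g1.png

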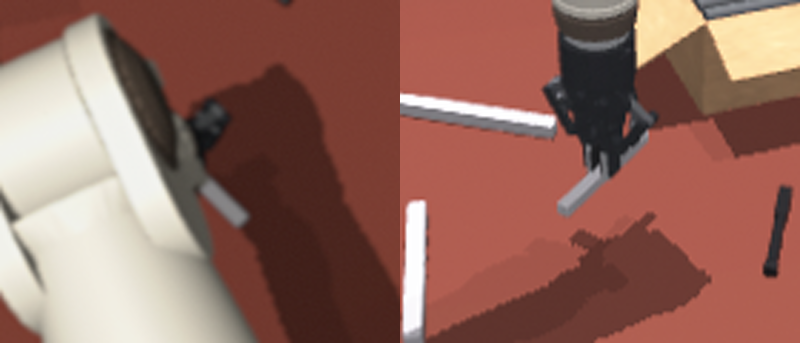

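Bar is held level near its middle (side crop about 600,175). Moving it over the clip.

```bash
python3 -m inch '[[1,-5,0,4],[2,-10,0,8],[3,-15,0,12],[4,-20,0,16],[5,-25,0,20],[6,-30,0,24],[7.2,-34,0,28],[7.2,-35.2,0,28]]' 0 100;python3 -m inch '[[0,0,-0.3,0],[0,0,-0.6,0],[0,0,-1,0],[0,0,-1,0],[0,0,-1,0],[0,0,-1,0],[0,0,-1,0],[0,0,-1,0]]' 0 100
python3 - <<'E'
from m import *
o=bot.get_obs();print({k:np.round(o[k],4) for k in("ee_pos","tcp_rot","wrist_force","torque")})
T=bot.camera("top");S=bot.camera("side")
a=T["img"][130:230,330:450];b=S["img"][190:310,300:440]
save(T,"T2");save(S,"S2")
g=np.hstack([cv2.resize(x,(400,343),interpolation=cv2.INTER_CUBIC) for x in(a,b)]);cv2.imwrite("pics/g2.png",g[:,:,::-1])
for n,c in(("T",T),("S",S)):
  for k in("bar_center","clip_seat","lug_slot","jaw_roller"):
    for d in bot.landmark_of(k,c)[:3]:print(n,k,d["score"],d["point"],at(c,d["point"],dict(bar_center=.095,clip_seat=.037,lug_slot=.041,jaw_roller=.06)[k]))
E
```

```text
time: 7.8
ee_pos: [0.5833, -0.1041, 0.1127]
tcp_rot: [-180.0, 0.0, 74.5]
wrist_force: [0.1, -0.0, -2.6]
opening: 0.0105
grasp_force: 98.3
time: 8.8
ee_pos: [0.5832, -0.102, 0.1033]
tcp_rot: [180.0, -0.0, 74.6]
wrist_force: [-0.1, -0.6, -3.4]
opening: 0.0105
grasp_force: 98.3
{'ee_pos': array([ 0.5832, -0.102 ,  0.1033]), 'tcp_rot': array([179.9954,  -0.0005,  74.6216]), 'wrist_force': array([-0.0838, -0.629 , -3.4336]), 'torque': array([-0.004, -0.025, -0.02 ])}
T bar_center 0.83 [253.0, 276.0] [0.3082 0.2244 0.095 ]
T bar_center 0.81 [154.0, 244.6] [0.3827 0.479  0.095 ]
T bar_center 0.7 [380.5, 173.1] [ 0.5793 -0.097   0.095 ]
T clip_seat 0.61 [379.0, 171.9] [ 0.5878 -0.1008  0.037 ]
S bar_center 0.87 [266.1, 120.1] [0.3863 0.39   0.095 ]
S bar_center 0.81 [246.9, 173.9] [0.3136 0.1468 0.095 ]
S bar_center 0.71 [361.0, 220.4] [ 0.5906 -0.0787  0.095 ]
S clip_seat 0.83 [363.4, 242.2] [ 0.5939 -0.1043  0.037 ]
S lug_slot 0.59 [357.9, 262.4] [ 0.5652 -0.1665  0.041 ]
S jaw_roller 0.66 [405.7, 195.7] [0.7416 0.0158 0.06  ]
```

View pics/g2.png

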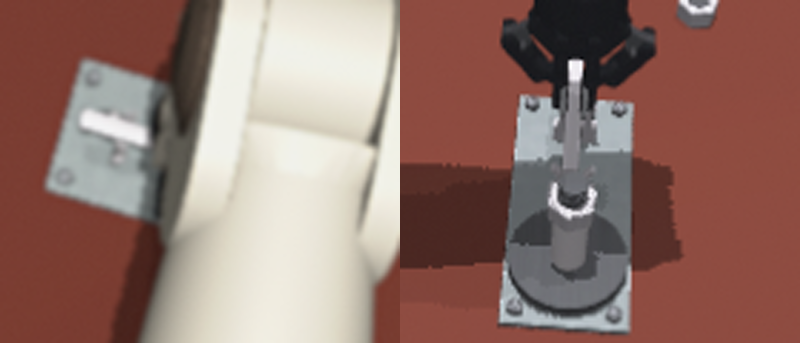

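Bar is above the clip, roughly in line (side crop about 570,110; forks seen below it at 555–590,130). I overlay the predicted outlines to check the lateral error.

```bash
cat > ov.py <<'E'
from m import *
def box(x0,x1,y0,y1,z0,z1): return np.array([[x,y,z] for x in(x0,x1) for y in(y0,y1) for z in(z0,z1)])
Y=np.radians(74.6-90); Rz=np.array([[np.cos(Y),-np.sin(Y),0],[np.sin(Y),np.cos(Y),0],[0,0,1]])
def W(P,seat=(.5834,-.1024)): return (Rz@np.asarray(P,float).T).T+np.array([*seat,0])
def draw(c,x0,y0,w,h,f,bar=None,seat=(.5834,-.1024)):
    im=cv2.resize(np.ascontiguousarray(c["img"][y0:y0+h,x0:x0+w,::-1]),None,fx=f,fy=f,interpolation=cv2.INTER_NEAREST)
    def pl(P,col):
        p=(proj(c,P)-[x0-.5,y0-.5])*f; cv2.polylines(im,[p.astype(np.int32)],True,col,1)
    r=lambda a,b,e,g,z:np.array([[a,e,z],[b,e,z],[b,g,z],[a,g,z]])
    pl(W(r(-.055,.055,-.165,.085,.008),seat),(0,255,255))
    for y in(-.036,.036):
        pl(W(r(-.0085,.0085,y-.004,y+.004,.030),seat),(0,0,255))
        pl(W(r(-.0085,.0085,y-.004,y+.004,.058),seat),(0,255,0))
    pl(W(r(-.003,.003,-.108,-.102,.128),seat),(255,0,255))
    if bar is not None:
        pl(W(r(-.007,.007,-.075,.075,0),bar[:2])+[0,0,bar[2]+.007],(255,0,0))
    return im
E
python3 - <<'E'
from ov import *
T=bot.camera("top");S=bot.camera("side");b=bot.get_obs()["ee_pos"]-np.array([0,0,.007])
A=draw(T,335,140,50,60,9,b);B=draw(S,330,195,70,108,5,b)
A=cv2.resize(A,(450,540));cv2.imwrite("pics/g3.png",np.hstack([A,B]))
E
```

```text
(no output)
```

View pics/g3.png

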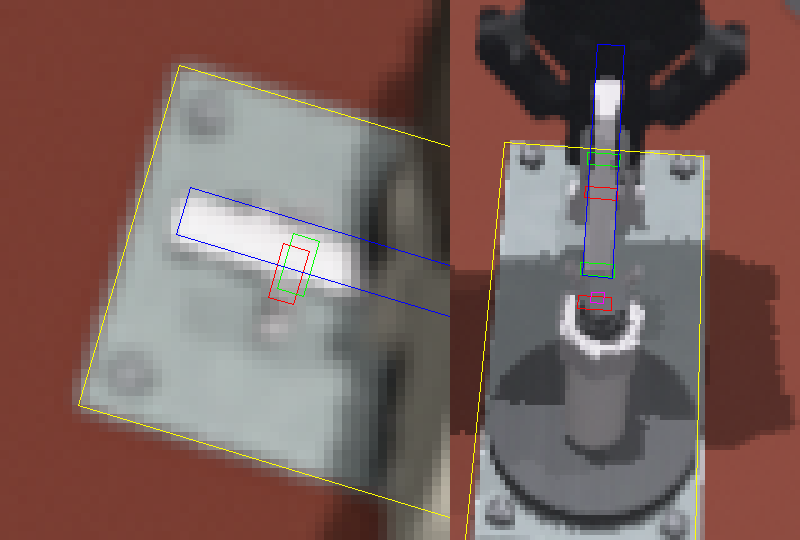

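Top camera reads the held bar about 1 px (≈2.5 mm, toward −x/+y) off its known position; the side view agrees the stand sits ≈1 px right of my fit. So the seat is about (0.586, −0.1045): correct, lower to just above the forks, and recheck.

```bash
python3 -m inch '[[0.25,-0.2,-0.5,0],[0.25,-0.2,-1,0],[0.25,-0.2,-1.5,0],[0.25,-0.2,-2,0],[0.25,-0.2,-2.5,0],[0.25,-0.2,-2.5,0],[0.25,-0.2,-2.5,0],[0.25,-0.2,-2.5,0]]' 0 100
python3 - <<'E'
from ov import *
T=bot.camera("top");S=bot.camera("side");b=bot.get_obs()["ee_pos"]-np.array([0,0,.007])
s=(.5857,-.1045)
A=draw(T,335,140,50,60,9,b,s);B=draw(S,345,215,43,67,8,b,s)
B=cv2.resize(B,(344,540));cv2.imwrite("pics/g4.png",np.hstack([A,B]))
E
```

```text
time: 10.4
ee_pos: [0.5858, -0.104, 0.0786]
tcp_rot: [180.0, -0.0, 74.6]
wrist_force: [-0.8, -1.0, -3.0]
opening: 0.0102
grasp_force: 98.3
```

View pics/g4.png

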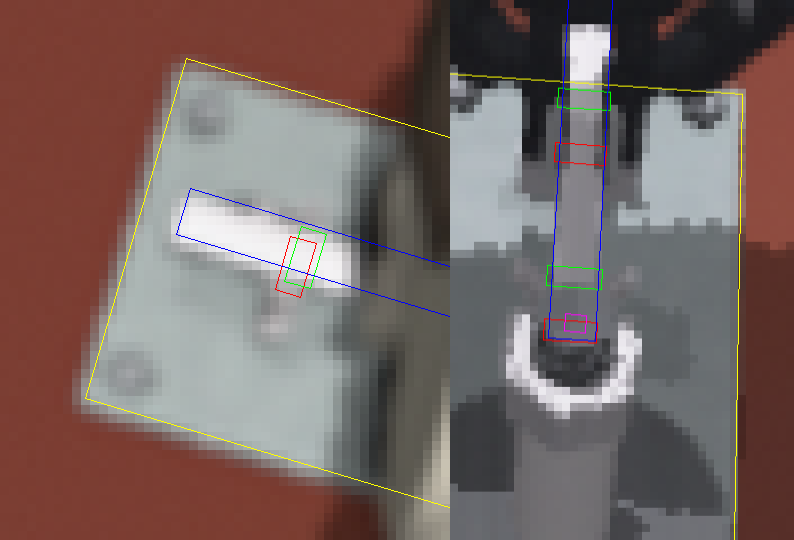

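Now both pictures agree: bar, forks (side crop centre ≈580) and plate share the same offsets. Pushing down in stages.

```bash
python3 -m inch '[[0,0,-0.3,0],[0,0,-0.6,0],[0,0,-0.9,0],[0,0,-1.2,0],[0,0,-1.4,0],[0,0,-1.6,0],[0,0,-1.6,0],[0,0,-1.6,0]]' 0 120; python3 -m inch '[[0,0,-0.3,0],[0,0,-0.6,0],[0,0,-0.9,0],[0,0,-1.1,0],[0,0,-1.3,0],[0,0,-1.3,0],[0,0,-1.3,0],[0,0,-1.3,0]]' 0 120
```

```text
time: 11.5
ee_pos: [0.5857, -0.104, 0.0623]
tcp_rot: [180.0, -0.0, 74.6]
wrist_force: [-1.6, 0.1, -3.2]
opening: 0.0097
grasp_force: 121.5
time: 12.5
ee_pos: [0.5857, -0.104, 0.0493]
tcp_rot: [180.0, 0.0, 74.6]
wrist_force: [-1.5, 0.6, -4.5]
opening: 0.0096
grasp_force: 121.3
```

```bash
python3 -m inch '[[0,0,-0.2,0],[0,0,-0.3,0],[0,0,-0.4,0],[0,0,-0.5,0],[0,0,-0.6,0],[0,0,-0.6,0],[0,0,-0.6,0],[0,0,-0.6,0]]' 0 120
python3 - <<'E'
from ov import *
o=bot.get_obs();print(o["ee_pos"],o["wrist_force"],o["torque"])
T=bot.camera("top");S=bot.camera("side");b=np.array([.5857,-.1045,.037])
A=draw(T,335,140,50,60,9,b,b[:2]);B=draw(S,345,215,43,67,8,None,b[:2])
B=cv2.resize(B,(344,540));cv2.imwrite("pics/g5.png",np.hstack([A,B]))
E
```

```text
time: 13.5
ee_pos: [0.5859, -0.104, 0.0442]
tcp_rot: [179.9, -0.0, 74.6]
wrist_force: [-3.0, 1.1, 6.9]
opening: 0.0095
grasp_force: 122.6
[ 0.5859 -0.104   0.0442] [-2.9897  1.0741  6.9106] [ 0.0643  0.5795 -0.0112]
```

View pics/g5.png

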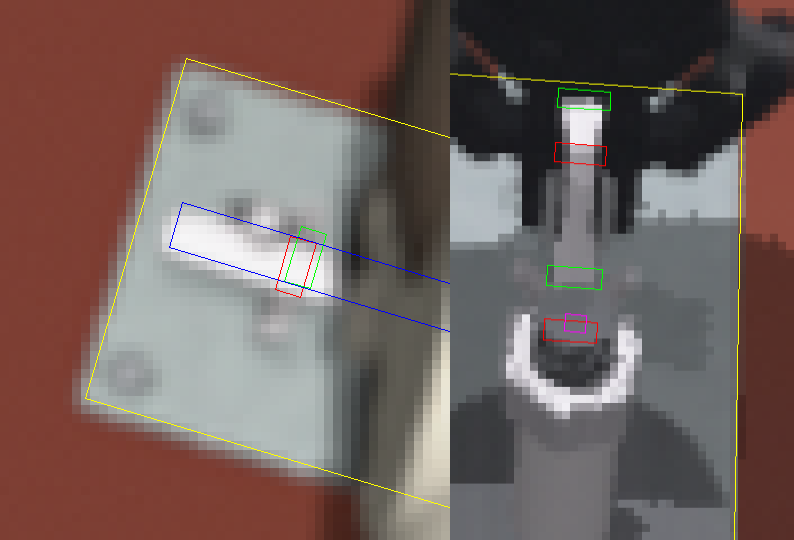

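```bash
python3 -m inch '[[0,0,-0.05,0],[0,0,-0.1,0],[0,0,-0.15,0],[0,0,-0.2,0],[0,0,-0.2,0],[0,0,-0.2,0],[0,0,-0.2,0],[0,0,-0.2,0]]' 0 120
python3 - <<'E'
from ov import *
o=bot.get_obs();print(o["ee_pos"],o["wrist_force"],o["torque"])
T=bot.camera("top");S=bot.camera("side")
for n,c in(("T",T),("S",S)):
  for k in("bar_center","jaw_roller"):
    for d in bot.landmark_of(k,c)[:4]:print(n,k,d["score"],d["point"])
  print(proj(c,[W([[0,0,.037]],(.5857,-.1045))[0],W([[0.007,.0495,.0525]],(.5857,-.1045))[0]]))
E
```

```text
time: 14.6
ee_pos: [0.586, -0.1041, 0.0441]
tcp_rot: [179.9, -0.0, 74.6]
wrist_force: [-8.7, 1.5, 19.2]
opening: 0.0093
grasp_force: 124.5
[ 0.586  -0.1041  0.0441] [-8.6686  1.5446 19.2455] [ 0.3198  1.9147 -0.0254]
T bar_center 0.9 [151.0, 243.4]
T bar_center 0.59 [251.9, 276.7]
T bar_center 0.4 [379.2, 171.7]
T jaw_roller 0.39 [359.1, 165.1]
[[380.339  172.6876]
 [364.1772 164.3805]]
S bar_center 0.92 [245.8, 175.1]
S bar_center 0.66 [359.6, 239.3]
S bar_center 0.6 [265.5, 120.8]
S jaw_roller 0.3 [359.1, 281.5]
[[360.3124 242.7193]
 [364.07   224.4319]]
```

```bash
python3 -m inch '[[0,0,0.1,0],[0,0,0.2,0],[0,0,0.25,0],[0,0,0.25,0],[0,0,0.25,0],[0,0,0.25,0],[0,0,0.25,0],[0,0,0.25,0]]' 3.5 20;  python3 -m inch '[[0,0,1,0],[0,0,3,0],[0,0,5,0],[0,0,8,0],[0,0,11,0],[-6,1,13,0],[-12,2,13,0],[-16,3,13,0]]' 8.5
python3 - <<'E'
from ov import *
T=bot.camera("top");S=bot.camera("side");save(T,"T6")
b=np.array([.5857,-.1045,.037])
A=draw(T,335,140,100,75,4,None,b[:2]);A=cv2.resize(A,(400,300));A2=T["img"][140:215,335:435,::-1];A=np.vstack([A,cv2.resize(A2,(400,300),interpolation=cv2.INTER_CUBIC)])
B=S["img"][215:290,340:390,::-1];B=cv2.resize(B,(400,600),interpolation=cv2.INTER_CUBIC);cv2.imwrite("pics/g6.png",np.hstack([A,B]))
for n,c in(("T",T),("S",S)):
  for k in("bar_center","jaw_roller","nut_center"):
    for d in bot.landmark_of(k,c)[:4]:print(n,k,d["score"],d["point"],at(c,d["point"],dict(bar_center=.037,jaw_roller=.0525,nut_center=.097)[k]))
E
```

```text
time: 15.9
ee_pos: [0.5857, -0.104, 0.0438]
tcp_rot: [180.0, -0.0, 74.6]
wrist_force: [-0.5, 0.1, -0.6]
opening: 0.0351
grasp_force: 0.0
time: 16.9
ee_pos: [0.4238, -0.0737, 0.1749]
tcp_rot: [179.9, -0.0, 74.6]
wrist_force: [-0.2, 0.0, -0.1]
opening: 0.0851
grasp_force: 0.0
T bar_center 0.88 [250.8, 278.1] [0.2941 0.2384 0.037 ]
T bar_center 0.86 [155.4, 245.7] [0.3752 0.4962 0.037 ]
T bar_center 0.58 [359.4, 165.4] [ 0.6042 -0.0473  0.037 ]
T bar_center 0.53 [376.0, 172.6] [ 0.5857 -0.0927  0.037 ]
T jaw_roller 0.5 [362.0, 165.8] [ 0.6016 -0.0529  0.0525]
T nut_center 0.41 [420.6, 179.9] [ 0.5639 -0.2006  0.097 ]
S bar_center 0.6 [245.1, 174.8] [0.303  0.2073 0.037 ]
S bar_center 0.51 [361.2, 238.3] [ 0.5912 -0.0907  0.037 ]
S jaw_roller 0.56 [363.2, 223.5] [ 0.6041 -0.0551  0.0525]
S nut_center 0.44 [361.5, 259.7] [ 0.5642 -0.1986  0.097 ]
```

View pics/g6.png

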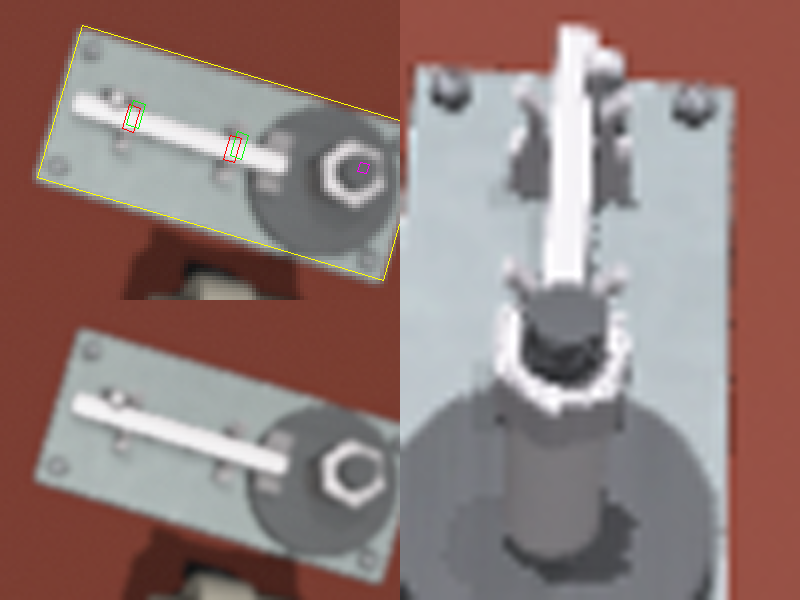

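Run:
```python
from ov import *
T=bot.camera("top");S=bot.camera("side")
s=np.array([.5857,-.1045])
def loc(c,p,z): 
    w=at(c,p,z); return np.append((Rz.T@np.append(w[:2]-s,0))[:2]*1000,z*1000)
for n,c,r in(("T",T,(345,155,412,190)),("S",S,(350,212,375,253))):
    x0,y0,x1,y1=r
    g=cv2.resize(c["img"][y0:y1,x0:x1].min(2),None,fx=4,fy=4,interpolation=cv2.INTER_CUBIC)
    m=(g>222).astype(np.uint8);k,l,st,_=cv2.connectedComponentsWithStats(m);i=1+st[1:,4].argmax()
    P=np.argwhere(l==i)[:,::-1]/4-.375+[x0,y0]
    L=np.array([loc(c,p,.044) for p in P]);a=L[:,1]
    print(n,"bar y",np.percentile(a,[0,1,99,100]),"x mid outer/inner",[np.round([(L[q,0].min()+L[q,0].max())/2,np.ptp(L[q,0])],1) for q in(a>55,(a<20)&(a>-20),a<-40)])
    # plate end edge profile: along y at x=-40,+40,z=.008
    for xx in(-40,-25,25,40):
        ys=np.arange(60,110,.5);pp=proj(c,W(np.c_[np.full(ys.size,xx)/1000,ys/1000,np.full(ys.size,.008)],s)).astype(np.float32)
        sat=cv2.cvtColor(c["img"],cv2.COLOR_RGB2HSV)[...,1].astype(np.float32)
        v=cv2.remap(sat,pp[None,:,0],pp[None,:,1],cv2.INTER_LINEAR)[0]
        print("  edge y at x",xx,ys[np.argmax(v>(v.min()+v.max())/2)])
    for yy in(-50,0,60):
      e=[]
      for sg in(-1,1):
        xs=sg*np.arange(40,75,.5);pp=proj(c,W(np.c_[xs/1000,np.full(xs.size,yy)/1000,np.full(xs.size,.008)],s)).astype(np.float32)
        v=cv2.remap(sat,pp[None,:,0],pp[None,:,1],cv2.INTER_LINEAR)[0]; e.append(xs[np.argmax(v>(v.min()+v.max())/2)])
      print("  sides at y",yy,e)
```

```text
T bar y [-70.2639 -68.0272  74.4894  76.564 ] x mid outer/inner [array([-2. , 11.4]), array([-2.1, 11.2]), array([-2.3, 10.8])]
  edge y at x -40 89.0
  edge y at x -25 89.0
  edge y at x 25 89.0
  edge y at x 40 88.5
  sides at y -50 [np.float64(-60.5), np.float64(55.0)]
  sides at y 0 [np.float64(-60.5), np.float64(55.0)]
  sides at y 60 [np.float64(-60.0), np.float64(55.0)]Traceback (most recent call last):
  File "<stdin>", line 12, in <module>
    return umr_minimum(a, axis, None, out, keepdims, initial, where)
ValueError: zero-size array to reduction operation minimum which has no identity
```

```bash
cat > nut.py <<'E'
from ov import *
def nutfit(c,z=.1087,x0=(.5578,-.2057),rng=12):
    u,v=proj(c,[[x0[0],x0[1],z]])[0].astype(int);h=14
    g=c["img"][v-h:v+h+1,u-h:u+h+1].min(2).astype(np.float32); g=cv2.resize(g,None,fx=6,fy=6,interpolation=cv2.INTER_CUBIC); g=np.clip((g-150)/90,0,1)
    best=[]
    def sc(x,y,a):
        m=np.zeros(g.shape,np.float32)
        for k,r,col in((6,.0208,1),(24,.0120,0)):
            t=np.radians(a+30)+np.arange(k)*2*np.pi/k
            p=proj(c,np.c_[x+r*np.cos(t),y+r*np.sin(t),np.full(k,z)])
            cv2.fillPoly(m,[np.round((p-[u-h-.5,v-h-.5])*6-.5).astype(np.int32)],float(col))
        m=cv2.GaussianBlur(m,(0,0),3)
        return np.corrcoef(m.ravel(),g.ravel())[0,1]
    R=np.arange(-rng,rng+.1,2)
    X=max(((sc(x0[0]+dx/1e3,x0[1]+dy/1e3,a),dx,dy,a) for dx in R for dy in R for a in range(0,60,6)))
    X=max(((sc(x0[0]+dx/1e3,x0[1]+dy/1e3,a),dx,dy,a) for dx in X[1]+np.arange(-2,2.1,.5) for dy in X[2]+np.arange(-2,2.1,.5) for a in X[3]+np.arange(-6,7,1.)))
    return round(X[0],3),X[1]/1e3+x0[0],X[2]/1e3+x0[1],X[3]
E
python3 - <<'E'
from nut import *
for n in("top","side"):
    print(n,nutfit(bot.camera(n)))
E
```

```text
top (np.float64(0.835), np.float64(0.5558), np.float64(-0.2042), np.float64(35.0))
side (np.float64(0.329), np.float64(0.5582999999999999), np.float64(-0.2032), np.float64(35.0))
```

```bash
python3 -m inch '[[2,-2,0,8],[4,-4,0,16],[6,-6,0,24],[8,-8,0,32],[10,-10,0,40],[12,-12,0,46],[13.4,-13.2,0,50.4],[13.4,-13.2,0,50.4]]' 6 20;  python3 -m inch '[[0,0,-2,0],[0,0,-4,0],[0,0,-6,0],[0,0,-7.5,0],[0,0,-8.5,0],[0,0,-8.9,0],[0,0,-8.9,0],[0,0,-8.9,0]]' 6
python3 - <<'E'
from workcell import bot
print(bot.get_obs()["ee_pos"],bot.get_obs()["torque"],bot.get_obs()["q"])
E
```

```text
time: 18.5
ee_pos: [0.5601, -0.2066, 0.1727]
tcp_rot: [-180.0, -0.1, 125.0]
wrist_force: [0.6, 0.3, -0.3]
opening: 0.0602
grasp_force: 0.0
time: 19.5
ee_pos: [0.56, -0.2061, 0.0854]
tcp_rot: [180.0, 0.0, 125.0]
wrist_force: [0.1, -0.1, 0.4]
opening: 0.0599
grasp_force: 0.0
[ 0.55998451 -0.20609217  0.08544296] [-0.01729111 -0.0789266  -0.00993201] [-2.02047602e+01  1.10334811e+01 -1.92683319e-01  7.87189616e+01
 -1.00372674e-03  3.47755229e+01]
```

Joint 6 runs opposite to yaw (yaw = 180+q1−q6), so I first turn +180° with open fingers to have the full travel for screwing down.

```bash
python3 -m inch '[[-0.2,0,0,10],[-0.2,0,0,20],[-0.2,0,0,30],[-0.2,0,0,40],[-0.2,0,0,50],[-0.2,0,0,60],[-0.2,0,0,70],[-0.2,0,0,80]]' 6;  python3 -m inch '[[0,0,0,10],[0,0,0,20],[0,0,0,30],[0,0,0,40],[0,0,0,50],[0,0,0,60],[0,0,0,70],[0,0,0,80]]' 6;python3 -m inch '[[0,0,0,10],[0,0,0,20],[0,0,0,20],[0,0,0,20],[0,0,0,20],[0,0,0,20],[0,0,0,20],[0,0,0,20]]' 6;python3 -m inch '[[0,0,0,0],[0,0,0,0],[0,0,0,0],[0,0,0,0],[0,0,0,0],[0,0,0,0],[0,0,0,0],[0,0,0,0]]' 2.5 40
python3 - <<'E'
from workcell import bot
print(bot.get_obs()["ee_pos"],bot.get_obs()["torque"],bot.get_obs()["q"])
E
```

```text
time: 20.5
ee_pos: [0.558, -0.2061, 0.0854]
tcp_rot: [-180.0, 0.0, -154.7]
wrist_force: [-0.7, -0.3, 0.7]
opening: 0.06
grasp_force: 0.0
time: 21.5
ee_pos: [0.5579, -0.2061, 0.0854]
tcp_rot: [-180.0, -0.0, -74.7]
wrist_force: [-1.1, -0.4, 0.2]
opening: 0.0599
grasp_force: 0.0
time: 22.5
ee_pos: [0.5577, -0.206, 0.0848]
tcp_rot: [180.0, 0.0, -55.0]
wrist_force: [-0.6, -0.3, -0.4]
opening: 0.0597
grasp_force: 0.0
time: 23.5
ee_pos: [0.5594, -0.2053, 0.0856]
tcp_rot: [-179.8, -0.1, -54.9]
wrist_force: [7.6, 4.7, 1.0]
opening: 0.0351
grasp_force: 44.5
[ 0.55941416 -0.20526539  0.08557752] [ 0.79273328 -1.38951044 -0.06882147] [-2.02107237e+01  1.07869010e+01 -4.62636947e-01  7.85621445e+01
  1.31572412e-01 -1.45288019e+02]
```

```bash
python3 -m inch '[[0.2,0.1,0,-8],[0.2,0.1,0,-16],[0.2,0.1,-0.02,-26],[0.2,0.1,-0.03,-36],[0.2,0.1,-0.04,-46],[0.2,0.1,-0.05,-56],[0.2,0.1,-0.06,-64],[0.2,0.1,-0.06,-70]]' 2.5 40
python3 - <<'E'
from workcell import bot
print(bot.get_obs()["ee_pos"],bot.get_obs()["torque"])
E
```

```text
time: 24.5
ee_pos: [0.5576, -0.2051, 0.0849]
tcp_rot: [179.8, -0.1, -125.2]
wrist_force: [-13.9, 0.5, 10.9]
opening: 0.0352
grasp_force: 45.6
[ 0.55763052 -0.20507769  0.08492452] [0.1824783  2.77455449 0.11131365]
```

Pad grip is off-centre by about 2 mm along the pads; I re-grip centred on the stud axis estimate (0.5583, −0.2036).

```bash
python3 -m inch '[[0,0,0,0],[0,0,0,0],[-0.15,0.14,0,0],[-0.15,0.14,0,0],[-0.15,0.14,0,0],[-0.15,0.14,0,0],[-0.15,0.14,0,0],[-0.15,0.14,0,0]]' 5 40;python3 -m inch '[[0,0,0,0],[0,0,0,0],[0,0,0,0],[0,0,0,0],[0,0,0,0],[0,0,0,0],[0,0,0,0],[0,0,0,0]]' 2.5 40
python3 - <<'E'
from workcell import bot
print(bot.get_obs()["ee_pos"],bot.get_obs()["torque"])
E
```

```text
time: 25.5
ee_pos: [0.5582, -0.2036, 0.0842]
tcp_rot: [180.0, -0.0, -125.0]
wrist_force: [-0.7, -1.0, 0.1]
opening: 0.0503
grasp_force: 0.0
time: 26.5
ee_pos: [0.5584, -0.2037, 0.0844]
tcp_rot: [-180.0, 0.0, -125.0]
wrist_force: [3.4, -3.1, 3.2]
opening: 0.0351
grasp_force: 41.5
[ 0.55839372 -0.20372225  0.08438622] [-0.42016899 -0.54361899 -0.01472881]
```

Small forces now. Continue turning.

```bash
python3 -m inch '[[0,0,0,-8],[0,0,-0.01,-16],[0,0,-0.02,-24],[0,0,-0.03,-32],[0,0,-0.03,-40],[0,0,-0.04,-48],[0,0,-0.04,-55],[0,0,-0.05,-60]]' 2.5 40
python3 - <<'E'
from workcell import bot
print(bot.get_obs()["ee_pos"],bot.get_obs()["torque"])
E
```

```text
time: 27.5
ee_pos: [0.5583, -0.2036, 0.0839]
tcp_rot: [-180.0, 0.0, 174.8]
wrist_force: [3.3, -1.6, 2.2]
opening: 0.0351
grasp_force: 41.6
[ 0.55831593 -0.20356818  0.08387906] [-0.28630599 -0.47291793  0.08370276]
```

```bash
python3 -m inch '[[0,0,0,-5],[0,0,-0.01,-10],[0,0,-0.01,-15],[0,0,-0.02,-20],[0,0,-0.02,-25],[0,0,-0.02,-30],[0,0,-0.03,-35],[0,0,-0.03,-40]]' 2.5 40; python3 -c "
from workcell import bot
print(bot.get_obs()['torque'])"; python3 -m inch '[[0,0,0,-4],[0,0,0,-8],[0,0,-0.01,-12],[0,0,-0.01,-16],[0,0,-0.02,-20],[0,0,-0.02,-24],[0,0,-0.02,-27],[0,0,-0.02,-30]]' 2.5 40; python3 -c "
from workcell import bot
print(bot.get_obs()['torque'])"
```

```text
time: 28.5
ee_pos: [0.5584, -0.2035, 0.0836]
tcp_rot: [180.0, 0.0, 134.9]
wrist_force: [2.3, -1.5, 1.9]
opening: 0.0352
grasp_force: 41.6
[-0.28186653 -0.55566576  0.04297277]
time: 29.5
ee_pos: [0.5584, -0.2034, 0.0833]
tcp_rot: [180.0, -0.0, 104.9]
wrist_force: [3.6, -0.9, 2.3]
opening: 0.0351
grasp_force: 41.5
[-0.18375947 -0.63115072  0.04809268]
```

```bash
python3 -m inch '[[0,0,0,-4],[0,0,0,-8],[0,0,-0.01,-12],[0,0,-0.01,-16],[0,0,-0.02,-20],[0,0,-0.02,-24],[0,0,-0.02,-27],[0,0,-0.02,-30]]' 2.5 40; python3 -c "
from workcell import bot
print(bot.get_obs()['torque'])"; python3 -m inch '[[0,0,0,-3],[0,0,0,-6],[0,0,0,-9],[0,0,-0.01,-12],[0,0,-0.01,-15],[0,0,-0.01,-18],[0,0,-0.02,-20],[0,0,-0.02,-20]]' 2.5 40; python3 -c "
from workcell import bot
print(bot.get_obs()['torque'])"
```

```text
time: 30.5
ee_pos: [0.5585, -0.2034, 0.0831]
tcp_rot: [180.0, -0.0, 74.9]
wrist_force: [4.5, -1.5, 1.8]
opening: 0.0354
grasp_force: 41.5
[-0.23407265 -0.79839782  0.0502272 ]
time: 31.5
ee_pos: [0.5588, -0.203, 0.0832]
tcp_rot: [180.0, -0.1, 55.1]
wrist_force: [5.7, 2.2, 4.3]
opening: 0.0354
grasp_force: 112.5
[ 0.35469227 -1.0761964   2.37684918]
```

Bottomed out (torque rose to 2.4 N m). Back off in small steps to find where the torque lets go.

```bash
python3 -m inch '[[0,0,0,1],[0,0,0,2],[0,0,0,3],[0,0,0,4],[0,0,0,4],[0,0,0,4],[0,0,0,4],[0,0,0,4]]' 2.5 40; python3 -c "
from workcell import bot
print(bot.get_obs()['torque'],bot.get_obs()['tcp_rot'])"; python3 -m inch '[[0,0,0,1],[0,0,0,2],[0,0,0,3],[0,0,0,4],[0,0,0,4],[0,0,0,4],[0,0,0,4],[0,0,0,4]]' 2.5 40; python3 -c "
from workcell import bot
print(bot.get_obs()['torque'])"
```

```text
time: 32.5
ee_pos: [0.5588, -0.203, 0.0831]
tcp_rot: [180.0, -0.1, 59.1]
wrist_force: [5.9, 3.1, 3.5]
opening: 0.0355
grasp_force: 105.7
[ 0.5211297  -1.18456763  1.26346259] [ 1.79962145e+02 -9.55673940e-02  5.90546673e+01]
time: 33.5
ee_pos: [0.5588, -0.203, 0.0831]
tcp_rot: [180.0, -0.1, 63.0]
wrist_force: [6.6, 4.1, 4.2]
opening: 0.0355
grasp_force: 99.0
[ 0.80043081 -1.13861395  0.17438421]
```

```bash
python3 -m inch '[[0,0,0,4],[0,0,0,9],[0,0,0.01,15],[0,0,0.02,22],[0,0,0.02,29],[0,0,0.03,36],[0,0,0.03,43],[0,0,0.04,50]]' 2.5 40; python3 -c "
from workcell import bot
print(bot.get_obs()['torque'])"; python3 -m inch '[[0,0,0,6],[0,0,0.01,12],[0,0,0.02,18],[0,0,0.02,24],[0,0,0.03,30],[0,0,0.03,36],[0,0,0.03,40],[0,0,0.03,43]]' 2.5 40;python3 -m inch '[[0,0,0,0],[0,0,0,0],[0,0,0,0],[0,0,0,0],[0,0,0,0],[0,0,0,0],[0,0,0,0],[0,0,0,0]]' 2.5 40
python3 - <<'E'
from ov import *
print(bot.get_obs()["torque"])
T=bot.camera("top");S=bot.camera("side")
A=cv2.resize(T["img"][140:215,335:435,::-1],(400,300),interpolation=cv2.INTER_CUBIC)
B=cv2.resize(S["img"][215:290,330:400,::-1],(400,428),interpolation=cv2.INTER_CUBIC)
cv2.imwrite("pics/g7.png",np.hstack([cv2.copyMakeBorder(A,0,128,0,0,0),B]))
E
```

```text
time: 34.5
ee_pos: [0.5582, -0.203, 0.0835]
tcp_rot: [180.0, -0.1, 113.2]
wrist_force: [2.2, 3.6, 5.0]
opening: 0.0352
grasp_force: 97.6
[ 0.77059269 -0.54405359 -0.1134814 ]
time: 35.5
ee_pos: [0.5578, -0.2033, 0.0838]
tcp_rot: [180.0, -0.0, 156.0]
wrist_force: [1.0, 1.6, 5.9]
opening: 0.0354
grasp_force: 97.7
time: 36.5
ee_pos: [0.5578, -0.2033, 0.0838]
tcp_rot: [180.0, -0.0, 155.9]
wrist_force: [1.9, 2.1, 6.1]
opening: 0.036
grasp_force: 98.4
[ 0.452  -0.1722  0.0226]
```

View pics/g7.png

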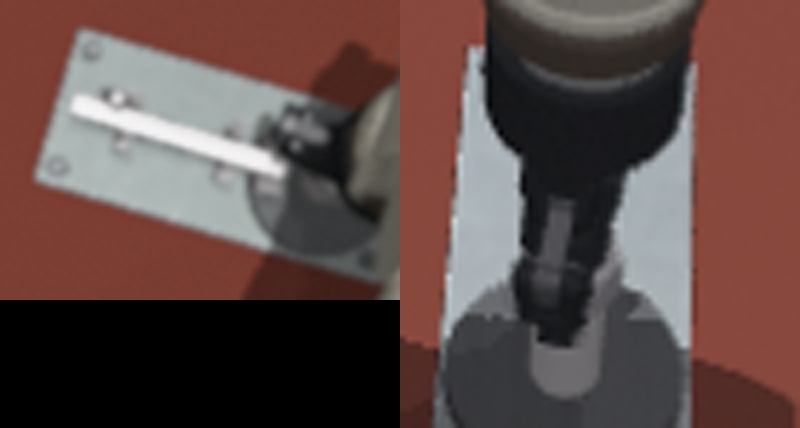

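The bar still lies in the forks under the roller (top crop 75–285, 104–168) with its end between the lugs, and the nut is held a quarter turn back.

```bash
python3 -c "
from workcell import bot
print(bot.job_done())"
```

```text
the job is handed in; nothing more can be done
None
```

I handed the job in at about 37 s, but it returned no verdict. By my measurements the bar is locked in the clip, and the nut was screwed down to a clear hard stop, then backed off about 90° and is still gripped; I did not see the bystanders move.

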